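# Hold the wide tabletop bin open, then ease its lid shut

## Task

I want to throw something into the wider of the two bins on the coffee table: press its lever all the way down so that the lid opens fully, and keep it open for a good three seconds. Then let the lever come up slowly, over about three seconds, so that the lid settles shut without slamming, and take the hand away. Work only by pressing the lever, do not touch the lid, keep the other bin shut, and leave both bins and everything else on the table where they stand.

Things in the scene. Friction and masses are not known exactly. Their poses are not given: they have to be found in the camera images.
- wide_bin: wide tabletop bin: open-topped light-wood box 160 deep (its x) x 220 wide (its y) x 130 high, with a flat 10 mm brushed-steel lid whose top is at 141 mm, standing loose on the table (heavy base, about 2.7 kg; it stays put while its lever is pressed). Origin: centre of the underside; x points from the lever side to the lid's hinge side (the lever sticks out of the -x face), z up.
- wide_lever (a joint): angle of the wide bin's aluminium lever (rad): 0 at rest, 0.4 when pressed fully down on its stop; springs back by itself. It is hinged about the bin's y axis at 60 mm ahead (-x) of the bin's origin and 90 mm up. The lid is linked to it: lid angle = 3 x lever angle. Pressing takes about 5 to 10 N at the pad.
- wide_pad (a point): centre of the top face of the wide bin's lever pad, an aluminium plate 90 wide (bin's y) x 45 x 8 mm at the end of the lever, centre 85 mm from the lever's hinge and 63 mm clear of the bin's front face. At rest it slopes 0.2 rad, outer edge higher, and this point is at about 111 mm above the table; fully pressed it slopes 0.2 rad the other way, at about 77 mm. Its path is an arc about the hinge. Free space below. The point moves with the lever.
- wide_lid (a joint): angle of the wide bin's lid (rad): 0 shut, 1.2 fully open; hinged along the bin's back (+x) top rim, its front edge rises. It falls shut fast if the lever is let go.
- wide_lid_edge (a point): middle of the front edge of the wide bin's lid, on its top face; moves with the lid.
- narrow_bin: narrow tabletop bin: open-topped light-wood box 160 deep (its x) x 130 wide (its y) x 130 high, with a flat 10 mm brushed-steel lid whose top is at 141 mm, standing loose on the table (heavy base, about 2.7 kg; it stays put while its lever is pressed). Origin: centre of the underside; x points from the lever side to the lid's hinge side (the lever sticks out of the -x face), z up.
- narrow_lever (a joint): angle of the narrow bin's aluminium lever (rad): 0 at rest, 0.4 when pressed fully down on its stop; springs back by itself. It is hinged about the bin's y axis at 60 mm ahead (-x) of the bin's origin and 90 mm up. The lid is linked to it: lid angle = 3 x lever angle. Pressing takes about 5 to 10 N at the pad.
- narrow_pad (a point): centre of the top face of the narrow bin's lever pad, an aluminium plate 90 wide (bin's y) x 45 x 8 mm at the end of the lever, centre 85 mm from the lever's hinge and 63 mm clear of the bin's front face. At rest it slopes 0.2 rad, outer edge higher, and this point is at about 111 mm above the table; fully pressed it slopes 0.2 rad the other way, at about 77 mm. Its path is an arc about the hinge. Free space below. The point moves with the lever.
- narrow_lid (a joint): angle of the narrow bin's lid (rad): 0 shut, 1.2 fully open; hinged along the bin's back (+x) top rim, its front edge rises. It falls shut fast if the lever is let go.
- narrow_lid_edge (a point): middle of the front edge of the narrow bin's lid, on its top face; moves with the lid.
- remote_center (a point): centre of a black remote control, 170 x 46 x 18 mm, lying on the table; its long side is x.
- mug_center (a point): centre, half-way up, of a white mug, 80 mm across and 95 mm high, handle towards its +y, standing on the table.
- keepsake_center (a point): centre of a small closed wooden keepsake box, 70 x 70 x 50 mm, standing on the table.

How it is judged (in metres and radians):
On the way, in this order (a step that is already met when the one before it is completed fails the run):
1. the wide bin's lid is held fully open (beyond 1.08 rad) for 2 s (value of joint wide_lid above 1.08 rad), for 2 s.
2. the wide bin's lid is shut again (value of joint wide_lid below 0.05 rad), for 0.2 s.
At the end, for the whole second after the job is handed in: Both lids are shut (below 0.05 rad), both bins stand upright within 20 mm of where they began, and the remote control, mug and keepsake box are within 20 mm of where they began (value of joint each of wide_lid, narrow_lid below 0.05 rad and distance of each of wide_bin, narrow_bin, remote_center, mug_center, keepsake_center from where it was at the start of the episode below 0.02 m and angle between each of wide_bin, narrow_bin's own z axis and vertical below 0.05 rad); the robot touches nothing.
It fails at once if the wide bin's lid slams: it closes faster than 2.5 rad/s (velocity of joint wide_lid below -2.5 rad/s).
It fails at once if the robot touches a lid (more than 1 N) (contact force between any of the fingers, the arm and wide_lid above 1 N or contact force between any of the fingers, the arm and narrow_lid above 1 N).
It fails at once if the other bin's lid opens beyond 0.15 rad (value of joint narrow_lid above 0.15 rad).
It fails at once if a bin is lifted, tipped or shoved by more than 20 mm (distance of any of wide_bin, narrow_bin from where it was at the start of the episode above 0.02 m or angle between any of wide_bin, narrow_bin's own z axis and vertical above 0.1 rad).
It fails at once if the remote control, mug or keepsake box is lifted or moved by more than 20 mm (distance of any of remote_center, mug_center, keepsake_center from where it was at the start of the episode above 0.02 m).
It also fails if it takes over 48 s, if anything falls off the work surface, if the arm or the gripper's body presses on something with over 40 N, if the wrist force passes 120 N, or if a joint passes its speed limit or range.

## Robot

A 6-joint arm with a two-finger parallel gripper is mounted at the origin on the work surface. World frame = base frame: x ahead of the robot, y to its left, z up, the work surface at z = 0. Lengths are in mm, angles in rad, forces in N, time in s.
With the tool pointing down it reaches from about 350 to 850 mm from the base axis. Payload 8.1 kg.
Tool frame: the origin (TCP) lies midway between the tips of the shut fingers; the grasp point (between the pads) lies 19 mm behind it; z points along the fingers, y is the line along which they close (so a half turn about z gives the same grasp; the last joint's range is limited). The gripper opens to 85 mm and grips with 20 to 120 N. Pads are 22 mm wide; open, the fingers measure 114 mm over their backs; the gripper's body (76 mm by 85 mm) begins 54 mm behind the grasp point. The pads swing forward as they close: fully open they stand 13 mm farther back than shut.
Start: joints at [1.167, 0.13, 1.488, -0, 1.523, -0.085], TCP at [188.035, 569.779, 231.292] pointing down, gripper open.
Joint ranges: [-2.96, 2.96], [-0.89, 2.26], [0.02, 2.5], [-1.34, 4.48], [0, 2.73], [-2.66, 2.66]. Speed limits (rad/s): [2.39, 2.39, 2.79, 3.14, 3.14, 3.14].

## Interface

Orientations are given as a 3x3 rotation matrix whose columns are the frame's x, y, z axes.
In Python, from plant import env gives the robot as it stands. The module is installed in compiled form; this text tells all that it offers.
- The arm moves only by the shell command python3 -m inch 'ROWS'. ROWS is JSON, a list of rows, each a list of 3 entries, a list of its own where there are three numbers: the opening, from 0 (shut) to 1 (fully open), then the shift along the tool's x, y, z in m, then the turn, a rotation vector about the tool's x, y, z in rad. A call has exactly 10 rows; each row shifts and turns the commanded pose from where the row before left it, along the tool's axes as they then stand; what a row does not reach is not made up. A row lasts 1/12 s, in which the tool goes at most 41.7 mm and 7.16 degrees, less where a joint would pass 70% of its speed; a pose out of reach is approached as far as the arm can. A call with a gripper value outside its range is refused whole. The fingers move at their own pace and stop on an object; the grip force is fixed at half the most. Time passes only in rows, so rows that do not move let the fingers close, or fill a call up. It gives the time, the measured TCP pose, the force, the opening and the grip force at its end, in the units of the state.
- env.get_obs(): the state, without advancing time (a new reading comes with each control period).
- env.get_image(name): name is "scene" or "top" or "wrist"; returns (picture, depth): 384x512x3 uint8, red, green, blue; 384x512 float32, mm along the optical axis (not along the pixel's ray), 0 where there is no reading.
- env.camera_params(name): a dict with "mtx" (3x3 intrinsics, pixels), "k1" (the pictures are not rectified: a ray, as slopes to the right and down, at radius r is drawn at 1 + k1 r^2 times it, then the intrinsics apply), "extrinsics" (4x4, takes a point from world to camera coordinates). Camera axes: x right, y up, looking along -z (the intrinsics and any distortion apply to the point x, -y, -z); pixel columns grow to the right and rows downward; lengths in mm; the calibration is good to about 2 mm. A picture is of the moment at which its call begins: read the wrist's pose just before it. camera_params takes no time and is no camera call; for the wrist camera it gives the pose at the moment of the call.
- env.finish_job(): hands the job in; it is judged then, once.
The state is a dict: "time_s": time; "joints": joint angles; "joint_velocities": joint speeds; "joint_torque": joint torques, N m; "tool_pos": TCP position; "eef_rot": TCP orientation; "force": force on the tool from outside, world axes, zero at the start; "ft_torque": the same for the moment, N m; "width": opening from 0.0 (shut) to 1.0 (fully open); "finger_force": force on a finger pad.
Only numpy, scipy, OpenCV 4.12 (cv2) and the standard library are available. Lean on these libraries where they do the work, as an engineer would, in place of code of your own. Each camera call takes 0.05 s, during which the arm holds its last target. There are 200 camera calls.

## Working session

There is one attempt and no reset: what is moved stays moved. The work goes in short steps, Python scripts to look and compute and a shell command to move; the robot and the scene stay as the last step left them, time stands still between calls to the robot, and variables do not carry over. Pictures are saved under pics/ and viewed, at most 10 in all, crops included, and the job is handed in when it is done.

```bash
mkdir -p pics; python3 - <<'E'
from plant import env
import numpy as np,cv2
o=env.get_obs();print(o['time_s'],o['tool_pos'],o['eef_rot'],o['width'])
for n in('scene','top'):
    p,d=env.get_image(n);c=env.camera_params(n)
    cv2.imwrite(f'pics/{n}0.png',p[:,:,::-1]);np.savez(f'{n}0.npz',p=p,d=d,K=c['mtx'],k1=c['k1'],E=c['extrinsics'])
E
```

```text
0.0 [187.81423534 569.2410363  230.22527453] [[-9.49603878e-01  3.13451565e-01 -7.69073048e-04]
 [ 3.13452455e-01  9.49602295e-01 -1.74359404e-03]
 [ 1.83781248e-04 -1.89679150e-03 -9.99998184e-01]] 1.0022148642324158
```

View pics/top0.png

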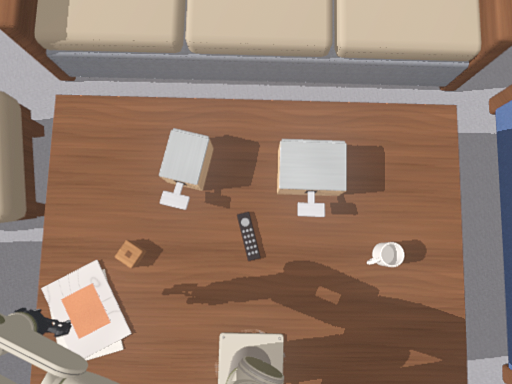

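View pics/scene0.png

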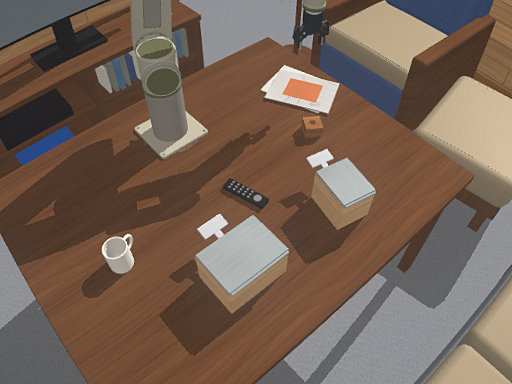

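The top view shows the wide bin's lid around (312,165) with its pad at (311,210). The narrow bin's pad is at (175,200), the remote at (249,236), the mug at (388,254) and the keepsake box at (129,254). Next I'll measure the pad and lid.

```bash
cat >h.py <<'E'
import numpy as np,cv2
def ray(u,v,K,k1,E):
    p=cv2.undistortPoints(np.array([[[u,v]]],float),K,np.array([k1,0,0,0,0.]))[0,0]
    # k1 given in forward direction, same as OpenCV
    R=E[:3,:3];c=-R.T@E[:3,3]
    return c,R.T@np.array([p[0],-p[1],-1.])
def onz(u,v,z,K,k1,E):
    c,d=ray(u,v,K,k1,E);return c+d*(z-c[2])/d[2]
def dep(u,v,D,K,k1,E):
    c,d=ray(u,v,K,k1,E);return c+d*D
E
python3 - <<'E'
from h import *
Z=np.load('top0.npz');p,d,K,k1,E=Z['p'],Z['d'],Z['K'],float(Z['k1']),Z['E']
h=cv2.cvtColor(p,cv2.COLOR_RGB2HSV)
m=((h[:,:,1]<45)&(h[:,:,2]>130)).astype(np.uint8); m[:110]=0;m[290:]=0
m=cv2.morphologyEx(m,cv2.MORPH_OPEN,np.ones((9,9)))
n,l,s,c=cv2.connectedComponentsWithStats(m)
for i in range(1,n):
    if s[i,4]<150 or s[i,4]>8000:continue
    ys,xs=np.nonzero(l==i);r=cv2.minAreaRect(np.c_[xs,ys].astype(np.float32))
    z=111 if s[i,4]<900 else 141
    q=np.array([onz(*b,z,K,k1,E)[:2] for b in cv2.boxPoints(r)])
    D=np.median(d[l==i]);print(c[i].round(1),s[i,4],'c',onz(*r[0],z,K,k1,E).round(1),'depth',dep(*c[i],D,K,k1,E).round(1));print(q.round(0).tolist(),np.linalg.norm(np.diff(q,axis=0),axis=1).round(0))
for u,v,z in((249,236,18),(388,254,95),(129,254,50)):print(onz(u,v,z,K,k1,E).round(0),d[v,u] and dep(u,v,d[v,u],K,k1,E).round(0))
E
```

```text
[ 40.3 114.3] 192 c [831.4 736.  111. ] depth [1104.1 1206.8 -748.9]
[[846.0, 770.0], [848.0, 705.0], [816.0, 702.0], [815.0, 767.0]] [65. 32. 65.]
[475.6 121.3] 859 c [ 848.2 -757.7  111. ] depth [ 1129.5 -1229.4  -750.3]
[[886.0, -693.0], [890.0, -827.0], [811.0, -822.0], [807.0, -689.0]] [134.  79. 133.]
[183.8 156. ] 1975 c [693.  235.8 141. ] depth [692.3 235.7 141.2]
[[625.0, 316.0], [792.0, 285.0], [762.0, 154.0], [596.0, 188.0]] [169. 134. 169.]
[312.8 164.5] 3377 c [ 675.1 -190.1  141. ] depth [ 674.5 -189.4  141.2]
[[592.0, -78.0], [761.0, -80.0], [760.0, -305.0], [591.0, -299.0]] [169. 225. 169.]
[174.4 199.4] 364 c [551.1 265.2 111. ] depth [551.3 265.5 111.2]
[[575.0, 308.0], [577.0, 225.0], [527.0, 223.0], [525.0, 305.0]] [83. 50. 83.]
[310.8 209.3] 380 c [ 528.4 -186.7  111. ] depth [ 529.1 -187.8  110.6]
[[549.0, -142.0], [551.0, -232.0], [508.0, -232.0], [506.0, -142.0]] [90. 43. 90.]
[ 21.7 235.5] 535 c [421.7 762.3 111. ] depth [ 432.6 1244.3 -748.2]
[[439.0, 835.0], [447.0, 696.0], [404.0, 690.0], [396.0, 829.0]] [140.  43. 139.]
[387.9 254.2] 650 c [ 385.9 -443.2  111. ] depth [ 386.2 -465.7   39.9]
[[422.0, -394.0], [425.0, -494.0], [350.0, -492.0], [348.0, -393.0]] [100.  75.  99.]
[ 83.2 278.4] 995 c [297.1 544.6 141. ] depth [279.3 587.6  12.8]
[[336.0, 632.0], [340.0, 463.0], [259.0, 458.0], [255.0, 625.0]] [168.  81. 167.]
[439.  17.  18.] [439.  17.  22.]
[ 387. -448.   95.] [ 386. -477.    4.]
[367. 423.  50.] [368. 420.  59.]
```

The pad centre is at (529,-187,111) and the wide lid's centre at (675,-190,141). The sizes agree with those given, and the bin is aligned with world x. I'll go above the pad at (522,-187), with the gripper shut and the tool squared.

```bash
python3 -m inch '[[0,[0,0,0],[0,0,-0.1062]],[0,[0,0,0],[0,0,-0.1062]],[0,[0,0,0],[0,0,-0.1062]],[0,[-0.0124,-0.028,0],[0,0,0]],[0,[-0.0124,-0.028,0],[0,0,0]],[0,[-0.0124,-0.028,0],[0,0,0]],[0,[-0.0124,-0.028,0],[0,0,0]],[0,[-0.0124,-0.028,0],[0,0,0]],[0,[-0.0124,-0.028,0],[0,0,0]],[0,[-0.0124,-0.028,0],[0,0,0]]]'; python3 -c "
from plant import env
o=env.get_obs();print(o['eef_rot'].round(3) if hasattr(o['eef_rot'],'round') else o['eef_rot'],o['joints'])"
```

```text
time_s: 0.93
tool_pos: [274.9, 372.2, 230.8]
eef_rot: [[-1.0, -0.0, -0.0], [-0.0, 1.0, -0.001], [0.0, -0.001, -1.0]]
force: [1.0, -0.8, 1.2]
width: 0.002
finger_force: 0.0
[[-1.    -0.    -0.   ]
 [-0.     1.    -0.001]
 [ 0.    -0.001 -1.   ]] [ 8.23887448e-01 -2.48767407e-01  1.85333005e+00 -6.06987305e-05
  1.53771516e+00 -7.47046605e-01]
```

```bash
python3 -m inch '[[0,[-0.0124,-0.028,0],[0,0,0]],[0,[-0.0124,-0.028,0],[0,0,0]],[0,[-0.0124,-0.028,0],[0,0,0]],[0,[-0.0124,-0.028,0],[0,0,0]],[0,[-0.0124,-0.028,0],[0,0,0]],[0,[-0.0124,-0.028,0],[0,0,0]],[0,[-0.0124,-0.028,0],[0,0,0]],[0,[-0.0124,-0.028,0],[0,0,0]],[0,[-0.0124,-0.028,0],[0,0,0]],[0,[-0.0124,-0.028,0],[0,0,0]]]'; python3 -m inch '[[0,[-0.0124,-0.028,0],[0,0,0]],[0,[-0.0124,-0.028,0],[0,0,0]],[0,[-0.0124,-0.028,0],[0,0,0]],[0,[-0.0124,-0.028,0],[0,0,0]],[0,[-0.0124,-0.028,0],[0,0,0]],[0,[-0.0124,-0.028,0],[0,0,0]],[0,[-0.0124,-0.028,0],[0,0,0]],[0,[-0.0124,-0.028,0],[0,0,0]],[0,[-0.0124,-0.028,0],[0,0,0]],[0,[0,0,0],[0,0,0]]]'
```

```text
time_s: 1.77
tool_pos: [398.8, 92.2, 231.1]
eef_rot: [[-1.0, 0.0, -0.0], [0.0, 1.0, 0.0], [0.0, 0.0, -1.0]]
force: [0.3, 0.7, 0.4]
width: 0.004
finger_force: 0.0
time_s: 2.6
tool_pos: [511.0, -162.7, 230.3]
eef_rot: [[-1.0, 0.003, -0.001], [0.003, 1.0, -0.001], [0.001, -0.001, -1.0]]
force: [0.8, 0.8, 0.1]
width: -0.005
finger_force: 0.0
```

```bash
python3 -m inch '[[0,[-0.0055,-0.012,0],[0,0,0]],[0,[-0.0055,-0.012,0],[0,0,0]],[0,[0,0,0.015],[0,0,0]],[0,[0,0,0.015],[0,0,0]],[0,[0,0,0.015],[0,0,0]],[0,[0,0,0.015],[0,0,0]],[0,[0,0,0.015],[0,0,0]],[0,[0,0,0.015],[0,0,0]],[0,[0,0,0],[0,0,0]],[0,[0,0,0],[0,0,0]]]'; python3 - <<'E'
from plant import env
import cv2,numpy as np
a=env.get_image('wrist')[0];b=env.get_image('scene')[0]
b=cv2.resize(b[150:350,120:380],(494,380))
cv2.imwrite('pics/w1.png',np.hstack([cv2.resize(a,(300,225)),np.zeros((225,1,3),np.uint8),b[:225]*0])[:, :300,::-1]);cv2.imwrite('pics/s1.png',b[:,:,::-1])
E
```

```text
time_s: 3.43
tool_pos: [520.7, -181.9, 140.6]
eef_rot: [[-1.0, -0.0, -0.002], [-0.0, 1.0, 0.001], [0.002, 0.001, -1.0]]
force: [0.1, -0.3, 0.0]
width: -0.001
finger_force: 0.0
```

View pics/w1.png

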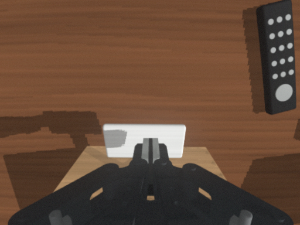

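View pics/s1.png

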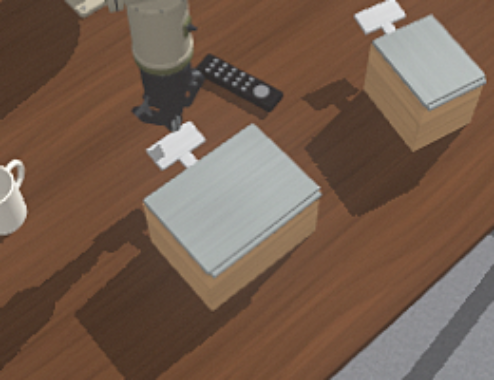

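The wrist view shows the fingertips (150,140) centred over the white pad. The scene view confirms that the hand clears the lid. Now I'll press.

```bash
python3 -m inch '[[0,[0,-0.004,0.0025],[0,0,0]],[0,[0,0,0.0025],[0,0,0]],[0,[0,0,0.0025],[0,0,0]],[0,[0,0,0.0025],[0,0,0]],[0,[0,0,0.0025],[0,0,0]],[0,[0,0,0.0025],[0,0,0]],[0,[0,0,0.0025],[0,0,0]],[0,[0,0,0.0025],[0,0,0]],[0,[0,0,0.0025],[0,0,0]],[0,[0,0,0.0025],[0,0,0]]]'; python3 -m inch '[[0,[0,0,0.0025],[0,0,0]],[0,[0,0,0.0025],[0,0,0]],[0,[0,0,0.0025],[0,0,0]],[0,[0,0,0.0025],[0,0,0]],[0,[0,0,0.0025],[0,0,0]],[0,[0,0,0.0025],[0,0,0]],[0,[0,0,0.0025],[0,0,0]],[0,[0,0,0.0025],[0,0,0]],[0,[0,0,0.0025],[0,0,0]],[0,[0,0,0.0025],[0,0,0]]]'
```

```text
time_s: 4.37
tool_pos: [521.3, -186.2, 116.0]
eef_rot: [[-1.0, 0.0, -0.0], [0.0, 1.0, 0.0], [0.0, 0.0, -1.0]]
force: [-0.0, 0.3, -1.0]
width: 0.001
finger_force: 0.0
time_s: 5.2
tool_pos: [521.0, -186.6, 91.8]
eef_rot: [[-1.0, 0.0, -0.001], [0.0, 1.0, -0.0], [0.001, -0.0, -1.0]]
force: [-4.6, 0.3, 6.4]
width: 0.003
finger_force: 3.7
```

```bash
python3 -m inch '[[0,[0,0,0.002],[0,0,0]],[0,[0,0,0.002],[0,0,0]],[0,[0,0,0.002],[0,0,0]],[0,[0,0,0.002],[0,0,0]],[0,[0,0,0.002],[0,0,0]],[0,[0,0,0.002],[0,0,0]],[0,[0,0,0.0015],[0,0,0]],[0,[0,0,0.001],[0,0,0]],[0,[0,0,0],[0,0,0]],[0,[0,0,0],[0,0,0]]]'; python3 - <<'E'
from plant import env
import cv2
from h import *
b,d=env.get_image('scene')
cv2.imwrite('pics/s2.png',cv2.resize(b[150:350,120:380],(494,380))[:,:,::-1])
E
```

```text
time_s: 6.03
tool_pos: [521.8, -186.6, 77.6]
eef_rot: [[-1.0, 0.0, 0.001], [0.0, 1.0, -0.001], [-0.001, -0.001, -1.0]]
force: [-1.0, 0.3, 6.2]
width: -0.002
finger_force: 2.8
```

View pics/s2.png

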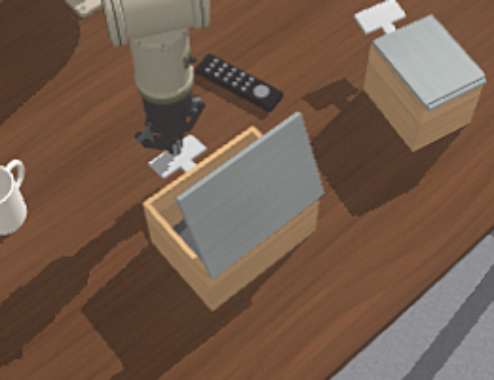

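The lid is nearly fully open, with the narrow bin shut and the hand clear. The force has not risen yet, so the stop is not reached. I'll press a little further and hold.

```bash
python3 -m inch '[[0,[0,0,0.001],[0,0,0]],[0,[0,0,0.001],[0,0,0]],[0,[0,0,0.0005],[0,0,0]],[0,[0,0,0],[0,0,0]],[0,[0,0,0],[0,0,0]],[0,[0,0,0],[0,0,0]],[0,[0,0,0],[0,0,0]],[0,[0,0,0],[0,0,0]],[0,[0,0,0],[0,0,0]],[0,[0,0,0],[0,0,0]]]'
```

```text
time_s: 6.92
tool_pos: [522.1, -186.7, 76.0]
eef_rot: [[-1.0, 0.0, 0.002], [0.0, 1.0, -0.001], [-0.002, -0.001, -1.0]]
force: [-4.3, 1.1, 12.1]
width: 0.001
finger_force: 6.3
```

The force has risen to 12 N, so the lever is on its stop. I'll hold for over 3 s.

```bash
H='python3 -m inch'; python3 -m inch '[[0,[0,0,0.0005],[0,0,0]],[0,[0,0,0],[0,0,0]],[0,[0,0,0],[0,0,0]],[0,[0,0,0],[0,0,0]],[0,[0,0,0],[0,0,0]],[0,[0,0,0],[0,0,0]],[0,[0,0,0],[0,0,0]],[0,[0,0,0],[0,0,0]],[0,[0,0,0],[0,0,0]],[0,[0,0,0],[0,0,0]]]'
python3 -m inch '[[0,[0,0,0],[0,0,0]],[0,[0,0,0],[0,0,0]],[0,[0,0,0],[0,0,0]],[0,[0,0,0],[0,0,0]],[0,[0,0,0],[0,0,0]],[0,[0,0,0],[0,0,0]],[0,[0,0,0],[0,0,0]],[0,[0,0,0],[0,0,0]],[0,[0,0,0],[0,0,0]],[0,[0,0,0],[0,0,0]]]'
python3 -m inch '[[0,[0,0,0],[0,0,0]],[0,[0,0,0],[0,0,0]],[0,[0,0,0],[0,0,0]],[0,[0,0,0],[0,0,0]],[0,[0,0,0],[0,0,0]],[0,[0,0,0],[0,0,0]],[0,[0,0,0],[0,0,0]],[0,[0,0,0],[0,0,0]],[0,[0,0,0],[0,0,0]],[0,[0,0,0],[0,0,0]]]'
python3 - <<'E'
from plant import env
import cv2
for n in('scene',):
    b=env.get_image(n)[0];cv2.imwrite('pics/s3.png',cv2.resize(b[150:350,120:380],(494,380))[:,:,::-1])
E
python3 -m inch '[[0,[0,0,0],[0,0,0]],[0,[0,0,0],[0,0,0]],[0,[0,0,0],[0,0,0]],[0,[0,0,0],[0,0,0]],[0,[0,0,0],[0,0,0]],[0,[0,0,0],[0,0,0]],[0,[0,0,0],[0,0,0]],[0,[0,0,0],[0,0,0]],[0,[0,0,0],[0,0,0]],[0,[0,0,0],[0,0,0]]]'
```

```text
time_s: 7.75
tool_pos: [522.2, -186.7, 75.8]
eef_rot: [[-1.0, 0.0, 0.002], [0.0, 1.0, -0.001], [-0.002, -0.001, -1.0]]
force: [-5.2, 1.4, 14.1]
width: -0.003
finger_force: 7.6
time_s: 8.58
tool_pos: [522.2, -186.7, 75.8]
eef_rot: [[-1.0, 0.0, 0.002], [0.0, 1.0, -0.001], [-0.002, -0.001, -1.0]]
force: [-4.6, 2.1, 14.0]
width: -0.002
finger_force: 7.6
time_s: 9.42
tool_pos: [522.2, -186.7, 75.8]
eef_rot: [[-1.0, 0.0, 0.002], [0.0, 1.0, -0.001], [-0.002, -0.001, -1.0]]
force: [-4.9, 2.4, 14.2]
width: 0.003
finger_force: 7.6
time_s: 10.3
tool_pos: [522.2, -186.7, 75.8]
eef_rot: [[-1.0, 0.0, 0.002], [0.0, 1.0, -0.001], [-0.002, -0.001, -1.0]]
force: [-5.9, 1.3, 13.9]
width: -0.001
finger_force: 7.6
```

View pics/s3.png

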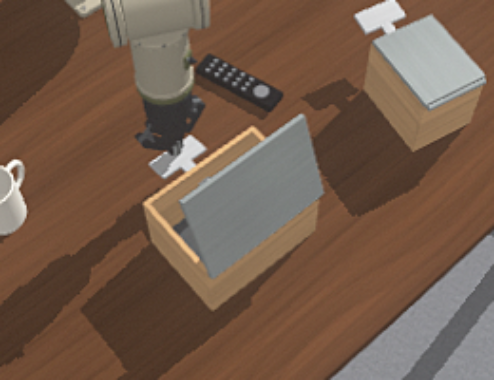

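The lid stands fully open and has been held for over 3 s. Next is the slow release at 1 mm per row.

```bash
python3 -m inch '[[0,[0,0,-0.001],[0,0,0]],[0,[0,0,-0.001],[0,0,0]],[0,[0,0,-0.001],[0,0,0]],[0,[0,0,-0.001],[0,0,0]],[0,[0,0,-0.001],[0,0,0]],[0,[0,0,-0.001],[0,0,0]],[0,[0,0,-0.001],[0,0,0]],[0,[0,0,-0.001],[0,0,0]],[0,[0,0,-0.001],[0,0,0]],[0,[0,0,-0.001],[0,0,0]]]'
python3 -m inch '[[0,[0,0,-0.001],[0,0,0]],[0,[0,0,-0.001],[0,0,0]],[0,[0,0,-0.001],[0,0,0]],[0,[0,0,-0.001],[0,0,0]],[0,[0,0,-0.001],[0,0,0]],[0,[0,0,-0.001],[0,0,0]],[0,[0,0,-0.001],[0,0,0]],[0,[0,0,-0.001],[0,0,0]],[0,[0,0,-0.001],[0,0,0]],[0,[0,0,-0.001],[0,0,0]]]'
python3 -m inch '[[0,[0,0,-0.001],[0,0,0]],[0,[0,0,-0.001],[0,0,0]],[0,[0,0,-0.001],[0,0,0]],[0,[0,0,-0.001],[0,0,0]],[0,[0,0,-0.001],[0,0,0]],[0,[0,0,-0.001],[0,0,0]],[0,[0,0,-0.001],[0,0,0]],[0,[0,0,-0.001],[0,0,0]],[0,[0,0,-0.001],[0,0,0]],[0,[0,0,-0.001],[0,0,0]]]'
python3 -m inch '[[0,[0,0,-0.001],[0,0,0]],[0,[0,0,-0.001],[0,0,0]],[0,[0,0,-0.001],[0,0,0]],[0,[0,0,-0.001],[0,0,0]],[0,[0,0,-0.001],[0,0,0]],[0,[0,0,-0.001],[0,0,0]],[0,[0,0,-0.001],[0,0,0]],[0,[0,0,-0.001],[0,0,0]],[0,[0,0,-0.001],[0,0,0]],[0,[0,0,-0.001],[0,0,0]]]'
```

```text
time_s: 11.13
tool_pos: [521.2, -186.6, 84.4]
eef_rot: [[-1.0, 0.0, -0.0], [0.0, 1.0, -0.0], [0.0, -0.0, -1.0]]
force: [-4.4, -0.3, 6.8]
width: -0.003
finger_force: 3.3
time_s: 11.97
tool_pos: [521.1, -186.6, 94.5]
eef_rot: [[-1.0, 0.0, -0.0], [0.0, 1.0, -0.0], [0.0, -0.0, -1.0]]
force: [-5.4, -0.3, 6.6]
width: 0.0
finger_force: 3.3
time_s: 12.8
tool_pos: [522.1, -186.6, 105.0]
eef_rot: [[-1.0, 0.0, 0.002], [0.0, 1.0, -0.001], [-0.002, -0.001, -1.0]]
force: [-0.5, -0.5, 5.5]
width: 0.002
finger_force: 3.2
time_s: 13.63
tool_pos: [522.0, -186.5, 114.5]
eef_rot: [[-1.0, 0.0, 0.002], [0.0, 1.0, -0.001], [-0.002, -0.001, -1.0]]
force: [1.8, -0.3, 1.7]
width: -0.003
finger_force: 0.8
```

```bash
python3 -m inch '[[0,[0,0,-0.001],[0,0,0]],[0,[0,0,-0.001],[0,0,0]],[0,[0,0,-0.001],[0,0,0]],[0,[0,0,-0.001],[0,0,0]],[0,[0,0,-0.001],[0,0,0]],[0,[0,0,-0.003],[0,0,0]],[0,[0,0,-0.01],[0,0,0]],[0,[0,0,-0.02],[0,0,0]],[0,[0,0,-0.03],[0,0,0]],[0,[0,0,-0.03],[0,0,0]]]'
python3 -m inch '[[0,[0.02,0,-0.02],[0,0,0]],[0,[0.02,0,-0.02],[0,0,0]],[0,[0.02,0,-0.01],[0,0,0]],[0,[0.02,0,0],[0,0,0]],[0,[0,0,0],[0,0,0]],[0,[0,0,0],[0,0,0]],[0,[0,0,0],[0,0,0]],[0,[0,0,0],[0,0,0]],[0,[0,0,0],[0,0,0]],[0,[0,0,0],[0,0,0]]]'
python3 - <<'E'
from plant import env
import cv2
b=env.get_image('scene')[0];cv2.imwrite('pics/s4.png',b[:,:,::-1])
E
```

```text
time_s: 14.47
tool_pos: [520.6, -185.9, 212.7]
eef_rot: [[-1.0, 0.0, -0.002], [0.0, 1.0, 0.001], [0.002, 0.001, -1.0]]
force: [-0.1, 0.1, 0.6]
width: 0.002
finger_force: 0.0
time_s: 15.3
tool_pos: [441.5, -186.1, 261.4]
eef_rot: [[-1.0, -0.0, -0.001], [-0.0, 1.0, 0.0], [0.001, 0.0, -1.0]]
force: [0.5, -0.5, 0.2]
width: 0.003
finger_force: 0.0
```

View pics/s4.png

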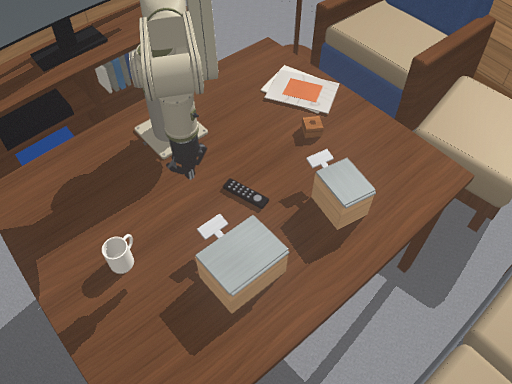

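Both lids are shut (wide at (242,255), narrow at (343,182)). Everything stands where it was at the start, and the hand is clear.

```bash
python3 -c "
from plant import env
print(env.finish_job())"
```

```text
the job is handed in; nothing more can be done
None
```

I pressed the wide bin's lever to its stop, held the lid fully open for over 3 s, let it close over about 3.5 s and took the hand away. The last picture shows both lids shut and nothing moved; the job is handed in, but no verdict came back.

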